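# Start a blood-glucose reading on the bench photometer

### The job

The cuvette is already in the photometer: start its reading with light fingertip touches only. First push the well cover down until it is fully shut (the lamp check needs the dark), then tap the round standby key to wake the instrument, then the third of the four square test keys counted from the operator's left, then the long start bar, pressing each key well past halfway down and letting it spring back. Press no other key and do not shove the photometer, and leave the cuvette, the vial and the spray bottle where they stand.

Things in the scene. Friction and masses are not known exactly. Their poses are not given: they have to be found in the camera images.
- photometer: White instrument, 240 mm deep (x), 250 wide (y), 2.8 kg, loose on rubber feet. Origin: centre of its underside; x points from the operator (robot) to its rear, y to their left. Front half: key deck rising 10 degrees rearwards, 50 to 71 mm high. Rear half (x over 0): a level housing 95 mm high; display pod on the left (y -10 to 110 mm, to 115 mm high), cuvette well on the right.
- cover (a joint): Hinge of the well cover, rad: 0 = fully shut; 1.15 = fully open. It stays at any angle (1 to 2 N at its free edge moves it). Grey plate, 70 mm from hinge to free edge, 70 wide, 8 thick, hinged along its rear edge; a finger tab 30 mm wide, 5 thick stands out 10 mm from the middle of the free edge. Shutting, the free edge goes up to 65 mm down and 40 mm towards the front.
- cover_edge (a point): Middle of the cover's free edge, on its upper face (the face that is on top when it is shut). Shut, the cover lies level on a 3 mm foam seal, its upper face 107 mm above the bench; a light push sinks the free edge up to 3 mm further into the seal (joint -0.04, a hard stop), and it stays there.
- cover_hinge (a point): Middle of the hinge line, level with the cover's underside when shut. At cover angle q a point of the underside r from the hinge lies r cos q in front of here (towards the photometer's -x) and r sin q above.
- standby_top (a point): Centre of the top of the round standby key, 20 mm in diameter, in the front key row near its left end. The top of every key stands 9 mm above the deck and leans with it (10 degrees); its z points out of the deck.
- test1_top (a point): Centre of the top of the first (leftmost) of four equal square test keys, 18 x 18 mm, in a row 36 mm apart, 46 mm behind the front row. Not to be pressed.
- test2_top (a point): The same for the second test key. Not to be pressed.
- test3_top (a point): The same for the third test key from the left: the one to tap.
- test4_top (a point): The same for the fourth (rightmost) test key. Not to be pressed.
- start_top (a point): Centre of the top of the long start bar, 60 mm wide (y) and 18 mm deep, on the right in the front key row.
- standby (a joint): Travel of the round standby key, m: 0 = up, 0.006 = fully down on a hard stop. All keys are sprung: 0.8 N starts them, 3.2 N takes them halfway and 5.6 N fully down; past halfway they count as pressed. They spring back when let go.
- test1 (a joint): Travel of test key 1, same meaning.
- test2 (a joint): Travel of test key 2, same meaning.
- test3 (a joint): Travel of test key 3, same meaning.
- test4 (a joint): Travel of test key 4, same meaning.
- start (a joint): Travel of the start bar, same meaning.
- cuvette: Clear square cuvette, 12.5 x 12.5 x 45 mm, 10 g, standing in its 14 mm square hole in the well under the cover, its top 10 mm below the housing's top. Origin: centre of its underside.
- vial: Small amber sample vial with an orange cap, 27 mm in diameter, 46 mm high, standing on the bench to one side of the photometer. Origin: centre of its underside.
- spray_bottle: White spray bottle, 62 mm in diameter, 175 mm high, standing on the bench to the other side of the photometer. Origin: centre of its underside.
Things that resemble listed ones, but are neither listed nor needed, are in the scene too. Of the things that look like the spray_bottle, the smallest one is meant.

How it is judged:
On the way, in this order (a step that is already met when the one before it is completed fails the run):
1. the well cover is pushed fully shut (value of joint cover below 0.05 rad), for 0.1 s.
2. the round standby key is pressed (value of joint standby above 0.003 m), for 0.03 s.
3. the third test key is pressed, the standby key let go (value of joint test3 above 0.003 m and value of joint standby below 0.001 m), for 0.03 s.
4. the start bar is pressed, the test key let go (value of joint start above 0.003 m and value of joint test3 below 0.001 m), for 0.03 s.
At the end, for the whole second after the job is handed in: The cover is shut (under 0.05 rad), all keys are up (under 1 mm), the photometer stands level within 20 mm of where it was, the cuvette is down in its hole, and the vial and spray bottle stand upright within 20 mm of where they were (value of joint cover below 0.05 rad and value of joint each of standby, test1, test2, test3, test4, start below 0.001 m and distance of each of photometer, vial, spray_bottle from where it was at the start of the episode below 0.02 m and angle between photometer's own z axis and vertical below 0.03 rad and linear speed of photometer below 0.01 m/s and z of cuvette in the frame of photometer below 0.045 m and distance between cuvette and cover_hinge below 0.08 m and angle between each of vial, spray_bottle's own z axis and vertical below 0.1 rad); the robot touches nothing.
It fails at once if a key is pressed (over 2 mm) while the cover is still open (value of joint cover above 0.15 rad and value of joint any of standby, test3, start above 0.002 m).
It fails at once if one of the other test keys is pressed, or two keys together (over 2 mm) (value of joint any of test1, test2, test4 above 0.002 m or value of joint each of standby, start above 0.002 m or value of joint each of test3, start above 0.002 m or value of joint each of test3, standby above 0.002 m).
It fails at once if the touch is not light: the arm presses on the photometer, its keys or its cover with over 20 N (contact force between any of the arm, the fingers and photometer above 20 N).
It fails at once if the photometer is lifted, tipped or shoved over 20 mm (distance of photometer from where it was at the start of the episode above 0.02 m or angle between photometer's own z axis and vertical above 0.05 rad or height (world z) of photometer above 0.008 m).
It fails at once if the vial or the spray bottle is lifted, tipped or moved over 20 mm, or the cuvette is drawn up in its hole (distance of any of vial, spray_bottle from where it was at the start of the episode above 0.02 m or angle between any of vial, spray_bottle's own z axis and vertical above 0.3 rad or z of cuvette in the frame of photometer above 0.047 m).
It also fails if it takes over 45 s, if anything falls off the work surface, if the arm or the gripper's body presses on something with over 40 N, if the wrist force passes 120 N, or if a joint passes its speed limit or range.

### The arm

A 6-joint arm with a two-finger parallel gripper is mounted at the origin on the work surface. World frame = base frame: x ahead of the robot, y to its left, z up, the work surface at z = 0. Lengths are in m, angles in rad, forces in N, time in s.
With the tool pointing down it reaches from about 0.3 to 0.875 m from the base axis. Payload 6.4 kg.
Tool frame: the origin (TCP) lies on the centre line of the jaws, within the pads' length; the fingertips stand 25 mm ahead of it and the grasp point (between the pads) lies 6 mm ahead of it; z points along the fingers, y is the line along which they close (so a half turn about z gives the same grasp; the last joint's range is limited). The gripper opens to 85 mm and grips with 20 to 120 N. Pads are 22 mm wide; open, the fingers measure 114 mm over their backs; the gripper's body (76 mm by 85 mm) begins 54 mm behind the grasp point. The pads swing forward as they close: fully open they stand 13 mm farther back than shut.
Start: joints at [1.023, 0.181, 1.607, -0, 1.354, -0.206], TCP at [0.193, 0.542, 0.256] pointing down, gripper open.
Joint ranges: [-2.99, 2.99], [-0.89, 2.07], [0.3, 2.58], [-1.14, 4.28], [0, 2.63], [-3.12, 3.12]. Speed limits (rad/s): [2.57, 2.57, 3.01, 3.14, 3.14, 3.14].

### API

Orientations are given as a unit quaternion [w, x, y, z].
In Python, from bench import get_obs, camera, hand_in, spot_in gives the robot as it stands.
- The arm moves only by the shell command python3 -m jog 'ROWS'. ROWS is JSON, one flat list of numbers, 7 for each row, row after row: the shift along the tool's x, y, z in m, then the turn, a rotation vector about the tool's x, y, z in rad, then the closure, from 0 (fully open) to 1 (shut). A call has 1 to 20 rows; each row is the pose to reach, as a shift and turn from the pose commanded when the call began, along the tool's axes at that moment; what a row does not reach only later rows make up. A row lasts 1/8 s, in which the tool goes at most 62.5 mm and 10.7 degrees, less where a joint would pass 70% of its speed; a pose out of reach is approached as far as the arm can. A call with a gripper value outside its range is refused whole. The fingers move at their own pace and stop on an object; the grip force is fixed at half the most. Time passes only in rows, so rows that repeat a pose let the fingers close. It gives the time, the measured TCP pose, the force, the opening and the grip force at its end, in the units of the state.
- get_obs(): the state, without advancing time (a new reading comes with each control period).
- camera(name): name is "scene" or "top"; returns a dict with "frame" (480x640x3 uint8, red, green, blue), "mtx" (3x3 intrinsics, pixels), "distortion" ([k1, k2, p1, p2, k3] as OpenCV has them; the pictures are not rectified), "extrinsics" (4x4, takes a point from camera to world coordinates). Camera axes: x right, y up, looking along -z (the intrinsics and any distortion apply to the point x, -y, -z); pixel columns grow to the right and rows downward; lengths in m; the calibration is good to about 2 mm. A picture is of the moment at which its call begins. There is no depth.
- hand_in(): hands the job in; it is judged then, once.
Trained networks look in a picture, given as the dict that the camera call returned (one of the last four; its "shot" number tells which), for a name from the list of things; names that differ only in an ending like _2 or _b are one class to them, and where a whole thing is asked for, a point or a joint stands for the part that bears it (a point fixed in the world has none). Each returns a list of dicts, best first, with "confidence" (0 to 1); they miss things now and then, are a little off and sometimes report something else, mostly with a low value. They report only what shows in the picture. A call takes as long as a camera call. They do not tell look-alikes from the thing itself.
- spot_in(picture, name): "xyz" ([x, y, z] in m, in world coordinates, good to about 4 mm: the middle of the surface that is visible of it).
The state is a dict: "time_s": time; "q": joint angles; "dq": joint speeds; "joint_efforts": joint torques, N m; "eef_pos": TCP position; "eef_rot": TCP orientation; "wrist_force": force on the tool from outside, world axes, zero at the start; "torque": the same for the moment, N m; "opening": opening from 0.0 (shut) to 1.0 (fully open); "grasp_force": force on a finger pad.
Only numpy, scipy, OpenCV 4.12 (cv2) and the standard library are available. Lean on these libraries where they do the work, as an engineer would, in place of code of your own. Each camera call takes 0.05 s, during which the arm holds its last target. There are 200 camera calls.

## Working session

There is one attempt and no reset: what is moved stays moved. The work goes in short steps, Python scripts to look and compute and a shell command to move; the robot and the scene stay as the last step left them, time stands still between calls to the robot, and variables do not carry over. Pictures are saved under pics/ and viewed, at most 10 in all, crops included, and the job is handed in when it is done.

```bash
mkdir -p pics; python3 - <<'E'
from bench import *
import cv2,numpy as np
for n in ("scene","top"):
    p=camera(n); cv2.imwrite(f"pics/{n}0.png",p["frame"][:,:,::-1])
    print(n,np.round(p["extrinsics"],3).tolist(),np.round(p["mtx"],1).tolist(),p["distortion"])
    for k in ["photometer","cover","cover_edge","cover_hinge","standby_top","test1_top","test2_top","test3_top","test4_top","start_top","vial","spray_bottle","cuvette"]:
        print(k,[(np.round(d["xyz"],3).tolist(),round(d["confidence"],2)) for d in spot_in(p,k)][:4])
o=get_obs();print(o)
E
```

```text
scene [[-0.344, -0.553, 0.758, 1.265], [0.939, -0.207, 0.275, 0.281], [0.005, 0.807, 0.591, 0.645], [0.0, 0.0, 0.0, 1.0]] [[531.4, 0.0, 324.1], [0.0, 531.4, 243.0], [0.0, 0.0, 1.0]] [-0.10785412  0.          0.          0.          0.        ]
photometer [([0.46, 0.001, 0.066], 0.69), ([0.641, 0.049, 0.083], 0.64)]
cover [([0.612, -0.024, 0.132], 0.63), ([0.505, 0.022, 0.071], 0.26)]
cover_edge [([0.618, -0.024, 0.13], 0.7)]
cover_hinge [([0.645, 0.044, 0.082], 0.72)]
standby_top []
test1_top [([0.501, 0.089, 0.071], 0.52)]
test2_top [([0.461, 0.091, 0.064], 0.23)]
test3_top []
test4_top [([0.459, -0.001, 0.067], 0.51), ([0.502, -0.015, 0.074], 0.5)]
start_top [([0.46, 0.004, 0.07], 0.7)]
vial [([0.492, 0.299, 0.029], 0.71)]
spray_bottle [([0.396, -0.247, 0.124], 0.98), ([0.653, -0.267, 0.112], 0.7), ([0.522, -0.221, 0.081], 0.57)]
cuvette []
top [[0.021, 0.998, -0.061, 0.497], [-1.0, 0.02, -0.018, 0.036], [-0.016, 0.061, 0.998, 0.963], [0.0, 0.0, 0.0, 1.0]] [[461.4, 0.0, 313.2], [0.0, 461.4, 242.3], [0.0, 0.0, 1.0]] [-0.05507673  0.          0.          0.          0.        ]
photo
[... 499 characters left out ...]
)]
cuvette []
{'time_s': 1.4, 'q': array([ 1.02273429e+00,  1.80775357e-01,  1.60702302e+00, -2.92638424e-05,
        1.35382186e+00, -2.06292696e-01]), 'dq': array([ 0.00112723,  0.00089551,  0.00219146,  0.00019302, -0.00021639,
       -0.00034276]), 'joint_efforts': array([-3.77093775e-04, -4.44855773e+01, -3.51661348e+01, -5.10966875e-04,
        1.11722802e-03, -2.85178754e-05]), 'eef_pos': array([0.19269972, 0.54174521, 0.25629118]), 'eef_rot': array([ 8.20482156e-06,  1.70051098e-01,  9.85435246e-01, -1.80851493e-05]), 'wrist_force': array([ 0.21074832,  0.08547624, -0.31846421]), 'torque': array([0.01255521, 0.01913092, 0.00373618]), 'grasp_force': 0.0, 'opening': 1.0021238406966617}
```

View pics/top0.png

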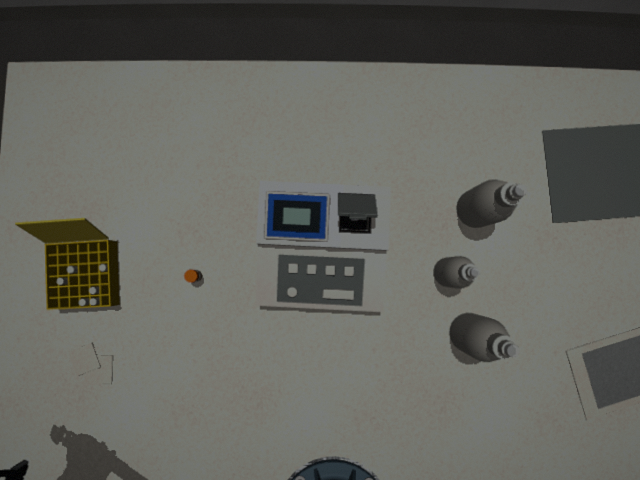

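View pics/scene0.png

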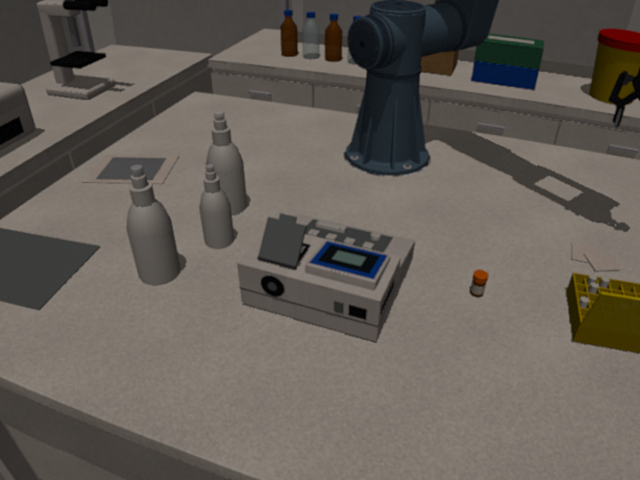

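The top view shows the photometer at about (262–385, 185–312). The test keys are at (292,268), (311,269), (330,270) and (349,271), standby is at (292,292) and the start bar at (338,294). The raised cover is at (357,205), and the small spray bottle is at (455,272). Next I'll measure the keys and cover corners precisely.

```bash
cat >h.py <<'E'
import cv2,numpy as np
def ray(p,uv):
    n=cv2.undistortPoints(np.array([[uv]],float),p["mtx"],p["distortion"])[0,0]
    E=p["extrinsics"]; return E[:3,3],E[:3,:3]@np.array([n[0],-n[1],-1])
def atz(p,uv,z):
    o,d=ray(p,uv); return o+d*(z-o[2])/d[2]
def proj(p,X):
    E=p["extrinsics"]; c=(np.atleast_2d(X)-E[:3,3])@E[:3,:3]*[1,-1,-1]
    return cv2.projectPoints(c,np.zeros(3),np.zeros(3),p["mtx"],p["distortion"])[0][:,0]
E
python3 - <<'E'
from bench import *; from h import *
p=camera("top"); f=p["frame"]; g=cv2.cvtColor(f,cv2.COLOR_RGB2GRAY)
x0,y0=279,257
c=g[y0:304,x0:363]; t,b=cv2.threshold(c,0,255,cv2.THRESH_OTSU)
n,l,s,ce=cv2.connectedComponentsWithStats(b)
pts=[]
for i in range(1,n):
    if s[i,4]>30:
        uv=ce[i]+[x0,y0]; row=uv[1]>282
        w=atz(p,uv,.064 if row else .072); print(uv.round(1),s[i],w.round(4))
s=camera("scene")
a=cv2.resize(f[175:325,250:395][:,:,::-1],None,fx=4,fy=4,interpolation=cv2.INTER_CUBIC)
d=cv2.resize(s["frame"][205:335,235:420][:,:,::-1],None,fx=4,fy=4,interpolation=cv2.INTER_CUBIC)
cv2.imwrite("pics/a.png",cv2.convertScaleAbs(a,alpha=1.5)); cv2.imwrite("pics/d.png",cv2.convertScaleAbs(d,alpha=1.5))
E
```

```text
[351.8 257.2] [59  0 25  2 31] [ 0.5236 -0.0238  0.072 ]
[292.8 268. ] [ 9  7 10  9 82] [0.5005 0.0897 0.072 ]
[311. 269.] [28  8  9  9 80] [0.4994 0.0545 0.072 ]
[330. 270.] [47  9  9  9 81] [0.4981 0.0179 0.072 ]
[348.8 271. ] [65 10 10  9 81] [ 0.497  -0.0183  0.072 ]
[291.6 291.6] [ 8 30 10 10 74] [0.4546 0.0915 0.064 ]
[338.1 294. ] [ 44  32  31  11 267] [0.4519 0.0012 0.064 ]
[291.8 302.7] [ 0 45 32  2 45] [0.4332 0.0907 0.064 ]
```

View pics/a.png

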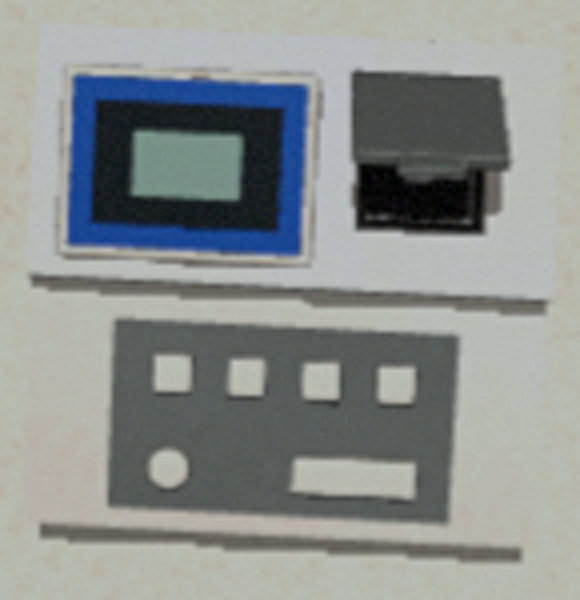

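View pics/d.png

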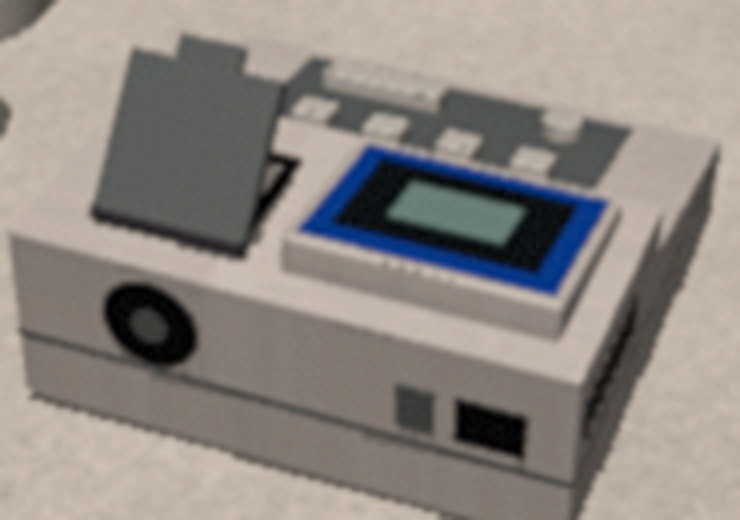

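```bash
python3 - <<'E'
from bench import *; from h import *
from scipy.optimize import least_squares
P=[camera("top"),camera("scene")]
yaw=-.032;c,s=np.cos(yaw),np.sin(yaw);R=np.array([[c,-s,0],[s,c,0],[0,0,1]])
def cor(v):
    hx,hy,q=v;L=[]
    for r,y in((0,.035),(0,-.035),(.07,.035),(.07,-.035)):
        L.append(np.array([hx,hy,.099])+R@[-r*np.cos(q)+.008*np.sin(q),y,r*np.sin(q)+.008*np.cos(q)])
    return np.array(L)
T=np.array([(338.2,193),(375.2,195),(338,215),(377.5,216.5)])
S=np.array([(295.8,266.2),(259.2,257),(306.2,226.2),(268.2,217.5)])
f=lambda v:np.r_[(proj(P[0],cor(v))-T).ravel(),(proj(P[1],cor(v))-S).ravel()]
r=least_squares(f,[.62,-.02,1.1]);print(r.x,r.fun.round(1))
v=r.x
for q in (1.15,1,.8,.6,.4,.2,0,-.02):
    rr=.055;print(q,(v[:2]+ (R@[-rr*np.cos(q)+.008*np.sin(q),0,0])[:2]).round(4),round(.099+rr*np.sin(q)+.008*np.cos(q),4))
E
```

```text
[ 0.63885272 -0.02760775  0.7755858 ] [-0.7 -1.6 -0.4 -1.8 -0.9 -0.4 -0.7  0.2 -0.6 -1.  -2.2 -1.8  0.8 -1.9
  0.7 -2.1]
1.15 [ 0.6237 -0.0271] 0.1525
1 [ 0.6159 -0.0269] 0.1496
0.8 [ 0.6063 -0.0266] 0.144
0.6 [ 0.598  -0.0263] 0.1367
0.4 [ 0.5913 -0.0261] 0.1278
0.2 [ 0.5866 -0.0259] 0.1178
0 [ 0.5839 -0.0258] 0.107
-0.02 [ 0.5837 -0.0258] 0.1059
```

```bash
cat >go.py <<'E'
import sys,numpy as np
from bench import get_obs
from scipy.spatial.transform import Rotation as Ro
# target TIP (25mm ahead of TCP + off) pos x y z, tilt deg -> row from measured pose
x,y,z,tilt=map(float,sys.argv[1:5]); L=float(sys.argv[5]) if len(sys.argv)>5 else .025
o=get_obs();w,a,b,c=o["eef_rot"];R0=Ro.from_quat([a,b,c,w])
yaw=-.032
Rt=Ro.from_euler('z',yaw)*Ro.from_euler('y',-np.deg2rad(tilt))*Ro.from_matrix(np.diag([-1.,1,-1]))
p=np.array([x,y,z])-Rt.as_matrix()[:,2]*L
print("shift",R0.inv().apply(p-o["eef_pos"]).round(4),"turn",(R0.inv()*Rt).as_rotvec().round(4),"t",o["time_s"],o["wrist_force"].round(2),"tip",(o["eef_pos"]+R0.apply([0,0,L])).round(4))
E
python3 go.py .65 -.026 .2 0
```

```text
shift [-0.6211 -0.3817  0.0313] turn [-0.     -0.     -0.3098] t 1.6 [-0.09 -0.45  0.07] tip [0.1927 0.5418 0.2313]
```

```bash
python3 -m jog '[-0.621,-0.382,0.031,0,0,-0.31,1, -0.621,-0.382,0.031,0,0,-0.31,1, -0.621,-0.382,0.031,0,0,-0.31,1, -0.621,-0.382,0.031,0,0,-0.31,1, -0.621,-0.382,0.031,0,0,-0.31,1, -0.621,-0.382,0.031,0,0,-0.31,1, -0.621,-0.382,0.031,0,0,-0.31,1, -0.621,-0.382,0.031,0,0,-0.31,1, -0.621,-0.382,0.031,0,0,-0.31,1, -0.621,-0.382,0.031,0,0,-0.31,1, -0.621,-0.382,0.031,0,0,-0.31,1, -0.621,-0.382,0.031,0,0,-0.31,1, -0.621,-0.382,0.031,0,0,-0.31,1, -0.621,-0.382,0.031,0,0,-0.31,1, -0.621,-0.382,0.031,0,0,-0.31,1, -0.621,-0.382,0.031,0,0,-0.31,1, -0.621,-0.382,0.031,0,0,-0.31,1, -0.621,-0.382,0.031,0,0,-0.31,1]'; python3 go.py .63 -.026 .2 0
python3 - <<'E'
from bench import *; from h import *
s=camera("scene"); cv2.imwrite("pics/s1.png",cv2.resize(s["frame"][120:330,200:440][:,:,::-1],None,fx=3,fy=2.8))
o=get_obs()
for z in(0,-.013): print(proj(s,o["eef_pos"]+[0,0,z-.025]))
E
```

```text
time_s: 3.85
eef_pos: [0.6497, -0.0259, 0.2255]
eef_rot: [0.0, 0.016, 1.0, -0.0]
wrist_force: [-0.4, 0.4, 0.2]
opening: -0.002
grasp_force: 0.0
shift [ 0.0197 -0.0007  0.0005] turn [-0.0001  0.0003  0.0007] t 3.85 [-0.42  0.43  0.23] tip [ 0.6497 -0.0259  0.2005]
[[272.46271344 213.18477313]]
[[272.89382586 220.2339804 ]]
```

View pics/s1.png

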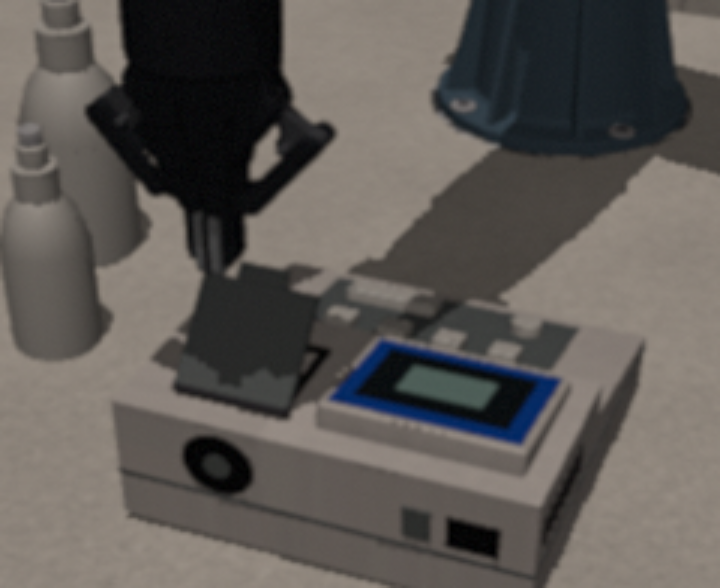

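The fingertips are at about (215,272) in the crop. That puts them just above and behind the raised cover, which matches the 25 mm tip length. Now I'll sweep the cover forward and down along its arc.

```bash
python3 -m jog '[0.02,0,0.035,0,0,0,1, 0.033,0,0.05,0,0,0,1, 0.037,0,0.06,0,0,0,1, 0.041,0,0.066,0,0,0,1, 0.045,0,0.072,0,0,0,1, 0.048,0,0.078,0,0,0,1, 0.05,0,0.083,0,0,0,1, 0.05,0,0.083,0,0,0,1]'; python3 go.py .595 -.026 .108 0
python3 - <<'E'
from bench import *; from h import *
s=camera("scene"); cv2.imwrite("pics/s2.png",cv2.resize(s["frame"][120:330,200:440][:,:,::-1],None,fx=3,fy=2.8))
E
```

```text
time_s: 4.9
eef_pos: [0.5994, -0.0246, 0.1418]
eef_rot: [-0.0, 0.016, 1.0, 0.0]
wrist_force: [-0.0, 0.1, 0.4]
opening: -0.0
grasp_force: 0.0
shift [ 0.0044 -0.0015  0.0088] turn [ 0.0002 -0.0008  0.0002] t 4.9 [-0.05  0.07  0.38] tip [ 0.5994 -0.0246  0.1168]
```

View pics/s2.png

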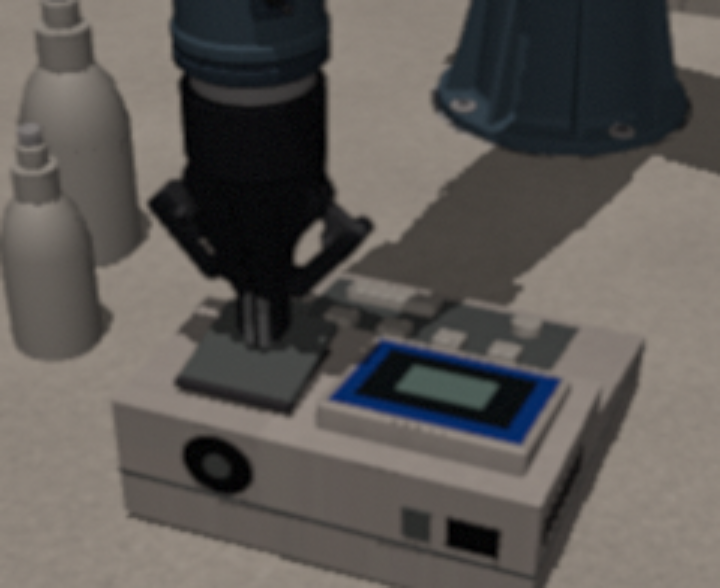

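The cover is nearly shut, with the tip resting on its plate at about (262,345). I'll keep pushing it down gently.

```bash
for i in 1; do python3 -m jog '[0.003,0,0.003,0,0,0,1, 0.004,0,0.006,0,0,0,1, 0.004,0,0.008,0,0,0,1, 0.004,0,0.008,0,0,0,1]'; done; python3 -m jog '[0,0,0.001,0,0,0,1, 0,0,0.001,0,0,0,1]'
```

```text
time_s: 5.45
eef_pos: [0.5956, -0.0245, 0.134]
eef_rot: [-0.0, 0.016, 1.0, 0.0]
wrist_force: [-0.1, -0.1, 1.2]
opening: -0.001
grasp_force: 0.0
time_s: 5.7
eef_pos: [0.5958, -0.0246, 0.1333]
eef_rot: [0.0, 0.016, 1.0, 0.0]
wrist_force: [-0.3, -0.6, -0.0]
opening: 0.001
grasp_force: 0.0
```

```bash
for i in 1 ; do python3 -m jog '[0,0,0.001,0,0,0,1, 0,0,0.001,0,0,0,1]' | grep -E 'pos|wrist'; python3 -m jog '[0,0,0.001,0,0,0,1, 0,0,0.001,0,0,0,1]'| grep -E 'pos|wrist'; done
```

```text
eef_pos: [0.5958, -0.0246, 0.1322]
wrist_force: [-0.1, 0.2, 0.3]
eef_pos: [0.5957, -0.0246, 0.1312]
wrist_force: [-0.3, -0.2, -0.2]
```

```bash
python3 -m jog '[0,0,0.001,0,0,0,1, 0,0,0.001,0,0,0,1]' | grep -E 'pos|wrist'; python3 -m jog '[0,0,0.001,0,0,0,1, 0,0,0.001,0,0,0,1]'| grep -E 'pos|wrist'
```

```text
eef_pos: [0.5958, -0.0246, 0.1302]
wrist_force: [-0.1, 0.0, 0.5]
eef_pos: [0.5958, -0.0246, 0.13]
wrist_force: [-2.7, 0.8, 5.3]
```

```bash
python3 - <<'E'
from bench import *; from h import *
s=camera("scene"); cv2.imwrite("pics/s3.png",cv2.resize(s["frame"][180:310,230:350][:,:,::-1],None,fx=5,fy=4.6,interpolation=cv2.INTER_CUBIC)); print(get_obs()["wrist_force"])
E
```

```text
[-2.45190061  1.23830651  5.42245023]
```

View pics/s3.png

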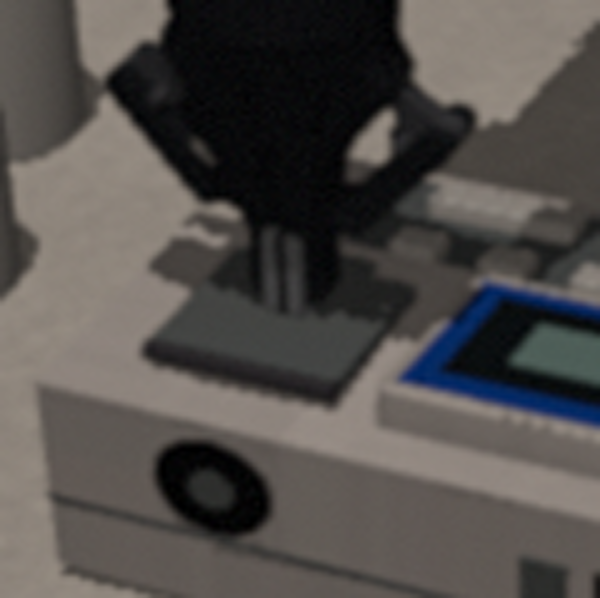

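The cover lies flat on the housing, and the 5 N reaction at tip z=0.105 is the hard stop. Fully shut, and the tip length is confirmed at 25 mm. Next I'll lift and move to standby.

```bash
python3 -m jog '[0,0,-0.06,0,0,0,1, 0,0,-0.06,0,0,0,1]' | grep -E 'pos|wrist'; python3 go.py .451 .0915 .084 10
```

```text
eef_pos: [0.5991, -0.0253, 0.1947]
wrist_force: [0.5, 0.6, 1.0]
shift [0.1569 0.1122 0.0843] turn [-0.002  -0.1648  0.0005] t 7.0 [0.47 0.6  0.95] tip [ 0.5993 -0.0253  0.1697]
```

```bash
python3 -m jog '[0.05,0.03,-0.005,0,-0.05,0,1, 0.1,0.07,0,0,-0.11,0,1, 0.157,0.112,0.03,0,-0.17,0,1, 0.157,0.112,0.06,0,-0.17,0,1, 0.157,0.112,0.06,0,-0.17,0,1, 0.157,0.112,0.06,0,-0.17,0,1]' | grep -E 'pos|wrist'; python3 go.py .451 .0915 .084 10
```

```text
eef_pos: [0.4441, 0.0919, 0.1305]
wrist_force: [0.5, -0.2, -0.2]
shift [ 0.0012 -0.0002  0.022 ] turn [-0.0002 -0.0027 -0.    ] t 7.75 [ 0.51 -0.21 -0.24] tip [0.4484 0.0917 0.1058]
```

```bash
python3 -m jog '[0.001,0,0.02,0,0,0,1, 0.001,0,0.037,0,0,0,1, 0.001,0,0.037,0,0,0,1]' | grep -E 'pos|wrist'; python3 -m jog '[0,0,0.004,0,0,0,1, 0,0,0.006,0,0,0,1, 0,0,0.006,0,0,0,1]' | grep -E 'pos|wrist';python3 go.py .4546 .0915 .064 10
```

```text
eef_pos: [0.449, 0.0914, 0.093]
wrist_force: [-0.2, -0.3, 0.7]
eef_pos: [0.4497, 0.092, 0.0875]
wrist_force: [0.7, 0.2, 1.5]
shift [-0.0008 -0.0003 -0.001 ] turn [-0.0002 -0.0025  0.0002] t 8.5 [0.72 0.19 1.54] tip [0.4539 0.0919 0.0629]
```

```bash
python3 -m jog '[0,0,0.002,0,0,0,1, 0,0,0.003,0,0,0,1, 0,0,0.003,0,0,0,1]' | grep -E 'pos|wrist'; python3 go.py .4546 .0915 .064 10
```

```text
eef_pos: [0.4501, 0.092, 0.0843]
wrist_force: [1.7, -1.2, 4.9]
shift [-0.0009 -0.0004 -0.0042] turn [-0.0001 -0.0026  0.0002] t 8.875 [ 1.7  -1.2   4.91] tip [0.4544 0.0919 0.0597]
```

```bash
python3 -m jog '[0,0,0.001,0,0,0,1, 0,0,0.001,0,0,0,1]' | grep -E 'pos|wrist'; python3 -m jog '[0,0,-0.03,0,0,0,1, 0,0,-0.03,0,0,0,1, 0,0,-0.03,0,0,0,1]' | grep -E 'pos|wrist'; python3 go.py .4946 .0179 .092 10
```

```text
eef_pos: [0.4502, 0.0921, 0.0834]
wrist_force: [2.6, -1.6, 3.8]
eef_pos: [0.4434, 0.0924, 0.1114]
wrist_force: [0.6, -0.0, 0.3]
shift [-0.0494 -0.0729  0.0031] turn [ 0.0002 -0.0063  0.0002] t 9.5 [ 0.62 -0.04  0.26] tip [0.4476 0.0923 0.0868]
```

```bash
python3 -m jog '[0,0,-0.012,0,0,0,1, -0.049,-0.073,-0.005,0,-0.004,0,1, -0.049,-0.073,0.003,0,-0.004,0,1, -0.049,-0.073,0.003,0,-0.004,0,1, -0.049,-0.073,0.003,0,-0.004,0,1]' | grep -E 'pos|wrist'; python3 go.py .4981 .0179 .072 10
```

```text
eef_pos: [0.4898, 0.0183, 0.1173]
wrist_force: [0.4, 0.6, 0.4]
shift [-0.0003 -0.0002  0.021 ] turn [ 0.0006 -0.0024 -0.    ] t 10.125 [0.42 0.65 0.41] tip [0.4941 0.0182 0.0927]
```

```bash
python3 -m jog '[0,0,0.01,0,0,0,1, 0,0,0.018,0,0,0,1, 0,0,0.021,0,0,0,1, 0,0,0.021,0,0,0,1]' | grep -E 'pos|wrist'; python3 -m jog '[0,0,0.002,0,0,0,1, 0,0,0.003,0,0,0,1, 0,0,0.003,0,0,0,1]' | grep -E 'pos|wrist';python3 go.py .4981 .0179 .072 10
```

```text
eef_pos: [0.494, 0.018, 0.0966]
wrist_force: [-1.5, -0.3, 1.2]
eef_pos: [0.495, 0.0177, 0.0942]
wrist_force: [-2.1, 1.0, 3.5]
shift [ 0.0008  0.0003 -0.0026] turn [ 0.0002 -0.0004  0.0002] t 11.0 [-2.08  1.05  3.52] tip [0.4993 0.0176 0.0696]
```

```bash
python3 -m jog '[0,0,0.002,0,0,0,1, 0,0,0.002,0,0,0,1]' | grep -E 'pos|wrist'; python3 -m jog '[0,0,0.0006,0,0,0,1, 0,0,0.0006,0,0,0,1]' | grep -E 'pos|wrist'; python3 go.py .4981 .0179 .072 10
```

```text
eef_pos: [0.4954, 0.0177, 0.0922]
wrist_force: [-2.0, 2.0, 3.6]
eef_pos: [0.4955, 0.0177, 0.0916]
wrist_force: [-1.9, 2.4, 5.1]
shift [ 0.0009  0.0003 -0.0052] turn [ 0.0001 -0.0002  0.0002] t 11.5 [-1.91  2.42  5.14] tip [0.4998 0.0175 0.067 ]
```

```bash
python3 -m jog '[0,0,-0.03,0,0,0,1, 0,0,-0.03,0,0,0,1, 0,0,-0.03,0,0,0,1]' | grep -E 'pos|wrist'; python3 go.py .4484 .0012 .084 10
```

```text
eef_pos: [0.49, 0.0177, 0.1205]
wrist_force: [-0.2, -0.3, -0.7]
shift [ 0.0468 -0.0178  0.0039] turn [-0.0002 -0.0007  0.0001] t 11.875 [-0.24 -0.35 -0.69] tip [0.4943 0.0175 0.0959]
```

```bash
python3 -m jog '[0.047,-0.018,-0.003,0,0,0,1, 0.047,-0.018,0.004,0,0,0,1, 0.047,-0.018,0.004,0,0,0,1, 0.047,-0.018,0.004,0,0,0,1]' | grep -E 'pos|wrist'; python3 go.py .4519 .0012 .064 10
```

```text
eef_pos: [0.445, 0.0011, 0.1092]
wrist_force: [0.3, -0.0, -0.3]
shift [0.0011 0.0003 0.0207] turn [-0.0001  0.0002  0.0004] t 12.375 [ 0.25 -0.01 -0.28] tip [0.4494 0.001  0.0846]
```

```bash
python3 -m jog '[0.001,0,0.01,0,0,0,1, 0.001,0,0.018,0,0,0,1, 0.001,0,0.022,0,0,0,1, 0.001,0,0.024,0,0,0,1, 0.001,0,0.024,0,0,0,1]' | grep -E 'pos|wrist'; python3 -m jog '[0,0,0.002,0,0,0,1, 0,0,0.002,0,0,0,1]' | grep -E 'pos|wrist';python3 go.py .4519 .0012 .064 10
```

```text
eef_pos: [0.4469, 0.0013, 0.085]
wrist_force: [-3.1, 1.5, 3.9]
eef_pos: [0.4473, 0.0013, 0.0831]
wrist_force: [-3.9, 1.0, 4.0]
shift [-0.0012  0.0001 -0.0054] turn [ 0.0003 -0.001   0.0002] t 13.25 [-3.86  1.03  4.01] tip [0.4516 0.0012 0.0585]
```

```bash
python3 -m jog '[0,0,0.0008,0,0,0,1, 0,0,0.0008,0,0,0,1]' | grep -E 'pos|wrist'; python3 -m jog '[0,0,-0.06,0,0,0,1, 0,0,-0.06,0,0,0,1, 0,0,-0.1,0,0,0,1, 0,0,-0.1,0,0,0,1]' | grep -E 'time|pos|wrist'
python3 - <<'E'
from bench import *; from h import *
p=camera("top"); cv2.imwrite("pics/t9.png",p["frame"][:,:,::-1])
s=camera("scene"); cv2.imwrite("pics/s9.png",cv2.resize(s["frame"][205:335,235:420][:,:,::-1],None,fx=4,fy=4))
E
```

```text
eef_pos: [0.4475, 0.0013, 0.0828]
wrist_force: [-7.5, 2.3, 13.0]
time_s: 14.0
eef_pos: [0.4322, 0.001, 0.1832]
wrist_force: [0.2, -0.1, -0.6]
```

View pics/s9.png

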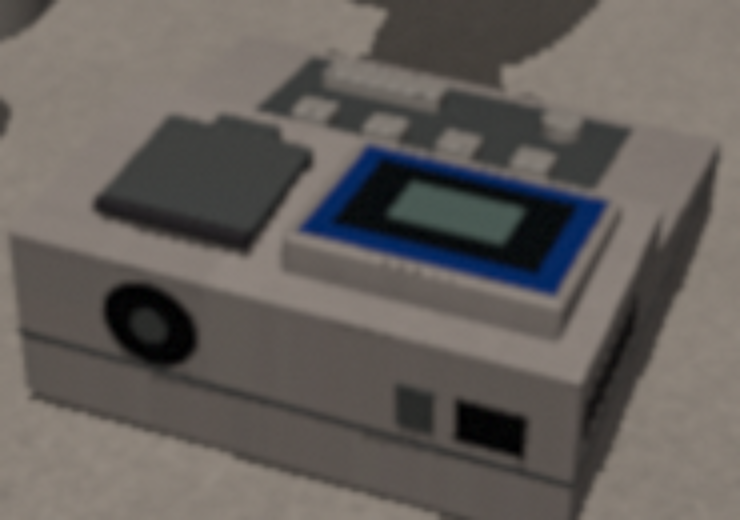

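The cover is shut, all keys are up and the photometer hasn't moved. The start bar bottomed out on its hard stop, and the other two keys were pressed to about 5 mm.

```bash
python3 -c "
from bench import hand_in
print(hand_in())"
```

```text
the job is handed in; nothing more can be done
None
```

I shut the well cover, tapped standby, then test key 3, then the start bar, and handed the job in at about 14 s. The highest force I read was about 15 N, on the start bar. The hand-in call returned no verdict.

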